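# Check the bench scale with the wide weight

### The job

Check the bench scale: with the fingertips, push the wider of the two loose steel disc weights along the scale's deck until it drops flat into the round pan recess in the middle; slide it, never lift or carry it. Then press the round key at the front of the scale right down and let it come back up. Leave the narrower weight, the square key and the things standing round the scale alone.

Things in the scene. Friction and masses are not known exactly. Their poses are not given: they have to be found in the camera images.
- scale: White and grey bench scale, fixed to the bench, 200 (x) x 300 (y) mm, its flat deck 40 mm above the bench. Origin: centre of its underside on the bench; x points to its back, y to its left, z up. At the front edge (-x side) are a display window let in flush (y from +10 to +120 mm) and two grey keys that stand 9 mm above the deck. The scale is turned by up to 0.35 rad. The deck has no raised edge.
- pan_center (a point): Centre of the mouth of the round pan recess, level with the deck, 20 mm behind the scale's centre. The recess is 58 mm across and 10 mm deep with a flat dark steel floor and a small chamfer at the mouth; axes as the scale's.
- wide_weight_center (a point): Centre (half-way up) of the wide weight: plain steel disc, 52 mm across, 12 mm thick, about 0.2 kg, lying flat on the deck 75 to 100 mm to the left or to the right of the recess (the narrow weight is on the other side). Its centre is 6 mm above the deck; when seated, 4 mm below it, and its top stands 2 mm above the deck.
- wide_weight: The wide weight; origin at the centre of its underside, z up its axis.
- narrow_weight_center (a point): Centre (half-way up) of the narrow weight: plain steel disc, 36 mm across, 12 mm thick, lying flat on the deck on the other side of the recess. To be left alone.
- round_key_top (a point): Centre of the top of the round key, 28 mm across, at the front of the scale, 74 mm in front of the scale's centre and 40 mm to its right; top 9 mm above the deck.
- round_key (a joint): Travel of the round key, m: 0 up, 0.005 right down. A spring brings it back; it starts to move at 1.5 N and is right down at 4 N.
- square_key_top (a point): Centre of the top of the square key, 28 x 28 mm, 70 mm to the right of the round key; same height. To be left alone.
- square_key (a joint): Travel of the square key, m: 0 up, 0.005 right down; same spring.
- timer: White lab timer, 34 x 64 x 60 mm, standing on the bench to the right of the scale; origin at the centre of its underside.
- label_roll: Roll of labels, 60 mm across, 32 mm high, standing on the bench to the right of the scale; origin at the centre of its underside.
- reagent: Reagent bottle with screw cap, 43 mm across, 70 mm high, on the bench to the left of the scale and behind the mouse; origin at the centre of its underside.

How it is judged:
On the way, in this order (a step that is already met when the one before it is completed fails the run):
1. the wide weight lies flat in the pan recess (horizontal distance between wide_weight_center and pan_center below 0.006 m and z of wide_weight_center in the frame of scale between 0.033 and 0.039 m and angle between wide_weight's own z axis and vertical below 0.06 rad), for 0.2 s.
2. the round key is pressed right down (value of joint round_key above 0.0038 m), for 0.05 s.
At the end, for the whole second after the job is handed in: Wide weight flat and at rest in the pan recess (centre within 6 mm, tilt under 0.06 rad); after that the round key went down at least 3.8 of 5 mm and is up again within 1 mm; square key up; narrow weight within 15 mm, timer, roll and bottle within 30 mm of their starts (all of step 1 and linear speed of wide_weight below 0.01 m/s and value of joint each of round_key, square_key below 0.001 m and distance of narrow_weight_center from where it was at the start of the episode below 0.015 m and distance of each of timer, label_roll, reagent from where it was at the start of the episode below 0.03 m); the robot touches nothing.
It fails at once if the wide weight is lifted off the deck (its centre more than 8 mm above its height on the deck) (z of wide_weight_center in the frame of scale above 0.054 m).
It fails at once if the narrow weight is moved by more than 15 mm (distance of narrow_weight_center from where it was at the start of the episode above 0.015 m).
It fails at once if the square key is pressed more than 2 mm (value of joint square_key above 0.002 m).
It fails at once if the timer, label roll or bottle is moved by more than 30 mm (distance of any of timer, label_roll, reagent from where it was at the start of the episode above 0.03 m).
It also fails if it takes over 51 s, if anything falls off the work surface, if the arm or the gripper's body presses on something with over 40 N, if the wrist force passes 120 N, or if a joint passes its speed limit or range.

### The arm

A 6-joint arm with a two-finger parallel gripper is mounted at the origin on a cart in front of the work surface, level with it; the furniture and walls round the work are solid. World frame = base frame: x ahead of the robot, y to its left, z up, the work surface at z = 0. Lengths are in m, angles in rad, forces in N, time in s.
With the tool pointing down it reaches from about 0.325 to 1 m from the base axis. Payload 5.1 kg.
Tool frame: the origin (TCP) lies at the very end of the fingers, on their centre line; the grasp point (between the pads) lies ctrl.hold_point_z behind it (ctrl.hold_point_z is the distance from the TCP to the grasp point, in m); z points along the fingers, y is the direction in which the jaws open and shut (so a half turn about z gives the same grasp; the last joint's range is limited). The gripper opens to 85 mm and grips with 20 to 120 N. Pads are 22 mm wide; open, the fingers measure 114 mm over their backs; the gripper's body (76 mm by 85 mm) begins 54 mm behind the grasp point. The pads swing forward as they close: fully open they stand 13 mm farther back than shut.
Start: joints at [-1.302, 0.124, 1.65, -0, 1.367, -0.083], TCP at [0.224, -0.61, 0.231] pointing down, gripper open.
Joint ranges: [-2.61, 2.61], [-1.02, 2.33], [0.03, 2.71], [-1.35, 4.49], [0.32, 2.68], [-2.91, 2.91]. Speed limits (rad/s): [2.57, 2.57, 3.14, 3.14, 3.14, 3.14].

### API

Orientations are given as a unit quaternion [w, x, y, z].
In Python, from rig import sensors, vision, order, ctrl gives the robot as it stands. The module is installed in compiled form; this text tells all that it offers.
- The arm moves only by the shell command python3 -m jog 'ROWS' [FORCE]. ROWS is JSON, a list of rows, each an object with "angular": the turn, a rotation vector about the tool's x, y, z in rad, a list of three; "xyz": the shift along the tool's x, y, z in mm, a list of three; "hand": the gripper's target within -1 to 1 (fully open at 1, half-way at 0, shut at -1). In form: [{"angular": [ax, ay, az], "xyz": [tx, ty, tz], "hand": hand}, ...]. A call has 1 to 8 rows; each row is the pose to reach, as a shift and turn from the pose commanded when the call began, along the tool's axes at that moment; what a row does not reach only later rows make up. A row lasts 1/10 s, in which the tool goes at most 50 mm and 8.59 degrees, less where a joint would pass 70% of its speed; a pose out of reach is approached as far as the arm can. A call with a gripper value outside its range is refused whole. The fingers move at their own pace and stop on an object; FORCE is the grip in N (left out, the last holds). Time passes only in rows, so rows that repeat a pose let the fingers close. It gives the time, the measured TCP pose, the force and the opening at its end, in the units of the state.
- sensors.sense(): the state, without advancing time (a new reading comes with each control period).
- vision.get_image(name): name is "side" or "top"; returns a dict with "img" (384x512x3 uint8, blue, green, red), "mtx" (3x3 intrinsics, pixels), "rvec" (rotation vector, rad) and "tvec" (3), from world to camera coordinates, as OpenCV has them. Camera axes: x right, y down, z forward; pixel columns grow to the right and rows downward; lengths in m; the calibration is good to about 2 mm. A picture is of the moment at which its call begins. There is no depth.
- order.sign_off(): hands the job in, once; it reports no verdict.
Trained networks look in a picture, given as the dict that the camera call returned (one of the last four; its "shot" number tells which), for a name from the list of things; names that differ only in an ending like _2 or _b are one class to them, and where a whole thing is asked for, a point or a joint stands for the part that bears it (a point fixed in the world has none). Each returns a list of dicts, best first, with "conf" (0 to 1); they miss things now and then, are a little off and sometimes report something else, mostly with a low value. They report only what shows in the picture. A call takes as long as a camera call.
- vision.search_frame(picture, query): "extent" ([left, top, right, bottom] in pixels, round what is visible of it).
The state is a dict: "clock": time; "joint_pos": joint angles; "qd": joint speeds; "joint_torque": joint torques, N m; "position": TCP position; "orientation": TCP orientation; "wrist_force": force on the tool from outside, world axes, zero at the start; "torque": the same for the moment, N m; "finger_gap": finger opening in m.
Only numpy, scipy, OpenCV 4.12 (cv2) and the standard library are available. Lean on these libraries where they do the work, as an engineer would, in place of code of your own. Each camera call takes 0.05 s, during which the arm holds its last target. There are 200 camera calls.

## Working session

There is one attempt and no reset: what is moved stays moved. The work goes in short steps, Python scripts to look and compute and a shell command to move; the robot and the scene stay as the last step left them, time stands still between calls to the robot, and variables do not carry over. Pictures are saved under pics/ and viewed, about 8 in all and at most 12, crops included, and the job is handed in when it is done.

```bash
mkdir -p pics; cat > h.py <<'E'
import cv2, numpy as np
from rig import sensors, vision, order, ctrl
def ray(p,uv,z):
    R=cv2.Rodrigues(np.array(p["rvec"],float))[0]; t=np.array(p["tvec"],float).ravel()
    n=cv2.undistortPoints(np.array([[uv]],float),np.array(p["mtx"],float),None)[0,0]
    d=R.T@np.array([n[0],n[1],1]); c=-R.T@t
    return (c+d*(z-c[2])/d[2])
def proj(p,X):
    return cv2.projectPoints(np.array(X,float).reshape(-1,3),np.array(p["rvec"],float),np.array(p["tvec"],float),np.array(p["mtx"],float),None)[0].reshape(-1,2)
E
python3 - <<'E'
from h import *
s=sensors.sense(); print(s["clock"],s["position"],s["orientation"],s["finger_gap"],ctrl.hold_point_z,s["wrist_force"])
for n in ("top","side"):
    p=vision.get_image(n); cv2.imwrite(f"pics/{n}0.png",p["img"])
    R=cv2.Rodrigues(np.array(p["rvec"],float))[0]; print(n,"cam",(-R.T@np.array(p["tvec"],float).ravel()).round(3),p["mtx"][0][0])
    for q in ("scale","wide_weight","narrow_weight_center","round_key","square_key","timer","label_roll","reagent"):
        for d in vision.search_frame(p,q)[:2]:
            e=d["extent"]; c=((e[0]+e[2])/2,(e[1]+e[3])/2)
            print(q,np.round(e,1),round(d["conf"],2),ray(p,c,.05).round(4))
E
```

```text
0.0 [ 0.22379765 -0.60959876  0.23004559] [-1.04509980e-03  9.84566824e-01  1.75005909e-01 -9.05145293e-05] 0.08489325596508615 0.0187 [ 0.37488401 -0.92026019  0.53137851]
top cam [ 0.466 -0.088  1.109] 422.9157060658404
scale [196.1 139.3 324.7 230.4] 0.87 [ 0.5615 -0.0706  0.05  ]
wide_weight [280.4 173.9 299.3 194.2] 0.6 [ 0.5647 -0.1444  0.05  ]
wide_weight [292.3 212.7 305.8 224.7] 0.28 [ 0.4784 -0.1685  0.05  ]
narrow_weight_center [219.4 165.7 228.9 182.6] 0.61 [0.5871 0.0213 0.05  ]
round_key [267.3 209.4 274.9 223.6] 0.64 [ 0.4826 -0.0988  0.05  ]
square_key [291.4 210.1 304.6 225.3] 0.61 [ 0.4808 -0.1659  0.05  ]
timer [373.2 128.8 401.9 160.1] 0.56 [ 0.6686 -0.3878  0.05  ]
label_roll [369.1 242.  396.  263.5] 0.57 [ 0.3983 -0.3752  0.05  ]
reagent [158.9 151.2 174.8 170.3] 0.69 [0.6189 0.1678 0.05  ]
side cam [-0.151 -1.179  0.687] 435.7803982844422
scale [227.8 182.8 319.5 235.9] 0.57 [ 0.5268 -0.1601  0.05  ]
round_key [224.7 182.  321.2 231.4] 0.38 [ 0.5349 -0.1436  0.05  ]
timer [356.4 225.1 368.7 250.2] 0.52 [ 0.6465 -0.4326  0.05  ]
label_roll [272.3 258.7 293.5 276.8] 0.73 [ 0.3738 -0.4369  0.05  ]
label_roll [227.1 183.6 323.  232. ] 0.17 [ 0.5364 -0.1534  0.05  ]
reagent [241.1 162.3 251.7 182.2] 0.65 [0.6046 0.1484 0.05  ]
```

View pics/top0.png

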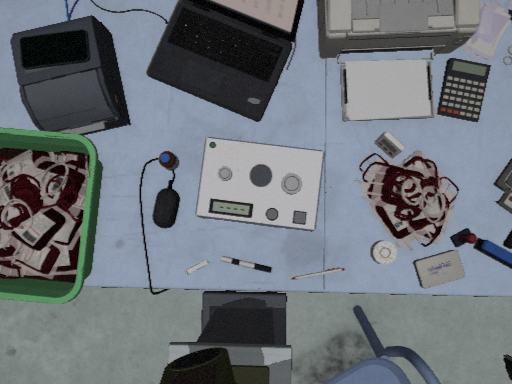

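View pics/side0.png

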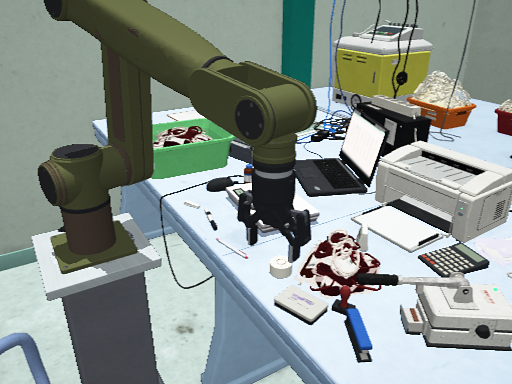

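Top view shows the scale: wide weight to its right (~291,184), recess (~261,175), narrow weight left (~225,173), round key (272,214), square key (299,218). The arm is out of the top view, to the right. Next I refine the positions with sub-pixel fits.

```bash
python3 - <<'E'
from h import *
from scipy.optimize import least_squares
p=vision.get_image("top"); im=p["img"]; g=cv2.cvtColor(im,cv2.COLOR_BGR2GRAY)
# deck mask: low saturation & bright
hsv=cv2.cvtColor(im,cv2.COLOR_BGR2HSV)
m=((hsv[...,1]<30)&(hsv[...,2]>150)).astype(np.uint8)*255
sub=np.zeros_like(m); sub[128:240,188:332]=m[128:240,188:332]
cs=cv2.findContours(sub,cv2.RETR_EXTERNAL,cv2.CHAIN_APPROX_NONE)[0]; c=max(cs,key=cv2.contourArea)
h=cv2.convexHull(c); W=np.array([ray(p,q[0],.04)[:2] for q in h],np.float32)*1000
r=cv2.minAreaRect(W); print("rect",r)
def ring(uv0,z,r0,sgn,n=72,rng=9):
    # radial gradient circle fit in world plane
    c=ray(p,uv0,z)[:2]; R=r0
    for it in range(6):
        a=np.linspace(0,2*np.pi,n,endpoint=False); rs=np.arange(-rng,rng+.01,.25)/1000
        P=np.array([[ [c[0]+(R+d)*np.cos(t),c[1]+(R+d)*np.sin(t),z] for d in rs] for t in a])
        uv=proj(p,P).astype(np.float32).reshape(n,len(rs),2)
        v=cv2.remap(cv2.GaussianBlur(g,(0,0),.7),uv[...,0],uv[...,1],cv2.INTER_CUBIC).astype(float)
        G=np.gradient(v,axis=1)*sgn; G[G<0]=0
        k=G.argmax(1); w=G.max(1); d=rs[k]
        pts=np.array([P[i,k[i],:2] for i in range(n)])
        f=least_squares(lambda x:(np.hypot(*(pts-x[:2]).T)-x[2])*1000,[*c,R],loss="soft_l1")
        c=f.x[:2]; 
    return c.round(4),round(f.x[2]*1000,1),round(f.cost/n,2)
print("pan",ring((261,175),.04,.029,+1))
print("wide",ring((290.5,184),.052,.026,+1),ring((290.5,184),.052,.026,-1))
print("narrow",ring((225,173),.052,.018,+1))
print("rkey",ring((272,214),.049,.014,+1,rng=6))
print("sqkey",ring((300,218),.049,.014,+1,rng=6))
x=cv2.resize(im[130:238,190:330],None,fx=5,fy=5,interpolation=cv2.INTER_CUBIC); cv2.imwrite("pics/crop.png",x)
E
```

```text
rect ((567.85107421875, -67.82664489746094), (299.1075744628906, 199.06182861328125), 83.97577667236328)
pan (array([ 0.5874, -0.07  ]), np.float64(28.4), np.float64(0.25))
wide (array([ 0.5642, -0.1472]), np.float64(25.3), np.float64(0.84)) (array([ 0.5628, -0.1452]), np.float64(18.9), np.float64(1.97))
narrow (array([0.5885, 0.0191]), np.float64(17.8), np.float64(0.47))
rkey (array([ 0.4896, -0.0999]), np.float64(16.0), np.float64(0.15))
sqkey (array([ 0.4822, -0.1687]), np.float64(17.8), np.float64(0.62))
```

View pics/crop.png

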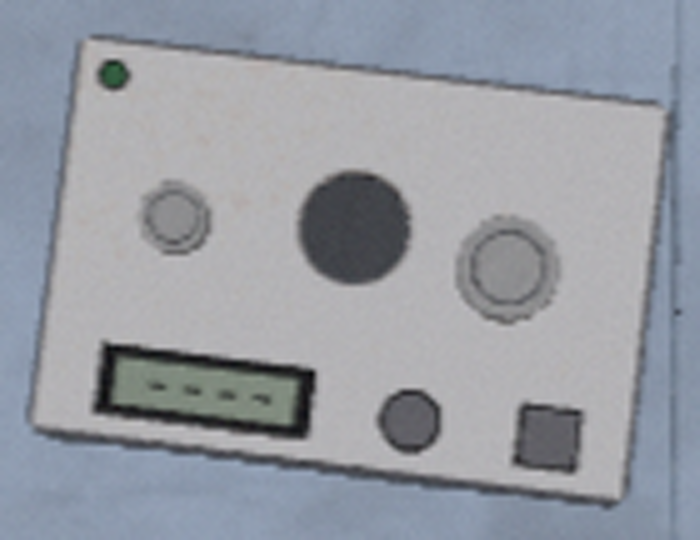

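Scale yaw is about −0.105 rad. The deck rectangle, pan and round-key fits agree within 1 mm. I'll go behind the wide weight on its right, with the jaws across the push direction.

```bash
cat >> h.py <<'E'
from scipy.spatial.transform import Rotation as Ro
PAN=np.array([.5875,-.0700]); KEY=np.array([.4899,-.0999])
def go(x,y,z,yaw):
    s=sensors.sense(); q=s["orientation"]; R=Ro.from_quat([q[1],q[2],q[3],q[0]])
    c,n=np.cos(yaw),np.sin(yaw); T=Ro.from_matrix(np.array([[c,n,0],[n,-c,0],[0,0,-1]]))
    print("xyz",R.inv().apply((np.array([x,y,z])-s["position"])*1000).round(1),"ang",(R.inv()*T).as_rotvec().round(4),
      "| t",round(s["clock"],2),"pos",np.round(s["position"],4),"F",np.round(s["wrist_force"],1),"gap",round(s["finger_gap"],4))
E
python3 -c "
from h import *
go(.5507,-.1922,.10,np.radians(73.3))"
```

```text
xyz [ 450.8 -279.8  131.3] ang [ 0.      0.     -0.9275] | t 0.95 pos [ 0.224  -0.6102  0.2313] F [-0.6  0.3  0.2] gap 0.0853
```

```bash
R='{"angular":[0,0,-0.9275],"xyz":[450.8,-279.8,131.3],"hand":-0.15}'; python3 -m jog '[{"angular":[0,0,-0.9275],"xyz":[450.8,-279.8,131.3],"hand":-0.15},{"angular":[0,0,-0.9275],"xyz":[450.8,-279.8,131.3],"hand":-0.15},{"angular":[0,0,-0.9275],"xyz":[450.8,-279.8,131.3],"hand":-0.15},{"angular":[0,0,-0.9275],"xyz":[450.8,-279.8,131.3],"hand":-0.15},{"angular":[0,0,-0.9275],"xyz":[450.8,-279.8,131.3],"hand":-0.15},{"angular":[0,0,-0.9275],"xyz":[450.8,-279.8,131.3],"hand":-0.15},{"angular":[0,0,-0.9275],"xyz":[450.8,-279.8,131.3],"hand":-0.15},{"angular":[0,0,-0.9275],"xyz":[450.8,-279.8,131.3],"hand":-0.15}]'
python3 -c "
from h import *
go(.5507,-.1922,.10,np.radians(73.3))"
```

```text
clock: 1.75
position: [0.4641, -0.3027, 0.1352]
orientation: [0.0, 0.802, 0.597, 0.0]
wrist_force: [0.6, 0.5, 0.6]
finger_gap: 0.0359
xyz [130.7  51.2  35.2] ang [0.0009 0.0004 0.0003] | t 1.75 pos [ 0.4641 -0.3027  0.1352] F [0.6 0.5 0.6] gap 0.0359
```

```bash
python3 -m jog '[{"angular":[0,0,0],"xyz":[130,51,35],"hand":-0.15},{"angular":[0,0,0],"xyz":[130,51,35],"hand":-0.15},{"angular":[0,0,0],"xyz":[130,51,35],"hand":-0.15},{"angular":[0,0,0],"xyz":[130,51,75],"hand":-0.15},{"angular":[0,0,0],"xyz":[130,51,80],"hand":-0.15},{"angular":[0,0,0],"xyz":[130,51,80],"hand":-0.15}]'
python3 - <<'E'
from h import *
go(.5507,-.1922,.044,np.radians(73.3))
p=vision.get_image("top"); cv2.imwrite("pics/a.png",cv2.resize(p["img"][130:238,190:330],None,fx=5,fy=5,interpolation=cv2.INTER_CUBIC))
E
```

```text
clock: 2.35
position: [0.5478, -0.194, 0.0537]
orientation: [-0.002, 0.802, 0.597, -0.001]
wrist_force: [-0.4, -0.0, 0.4]
finger_gap: 0.0362
xyz [2.5 2.3 9.7] ang [-0.0041 -0.0004 -0.0001] | t 2.35 pos [ 0.5478 -0.194   0.0537] F [-0.4 -0.   0.4] gap 0.0362
```

View pics/a.png

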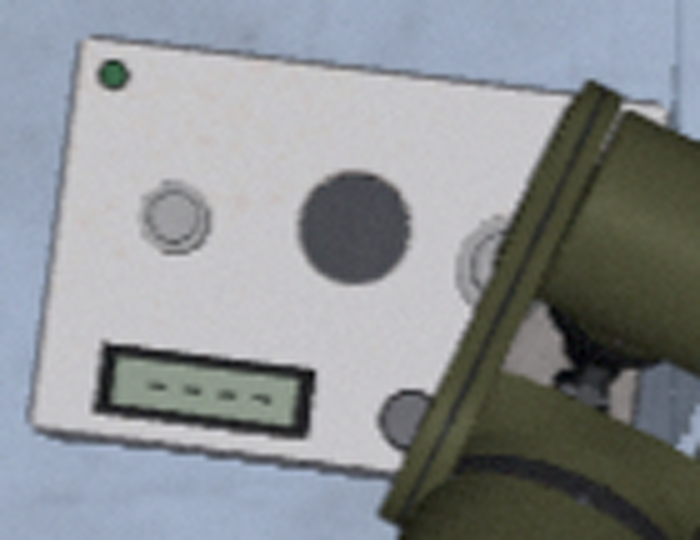

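The arm hides its own tip from above. Weight and recess are unchanged. Now I feel for the deck.

```bash
python3 -m jog '[{"angular":[0,0,0],"xyz":[2,2,7],"hand":-0.15},{"angular":[0,0,0],"xyz":[2,2,10],"hand":-0.15},{"angular":[0,0,0],"xyz":[2,2,12],"hand":-0.15},{"angular":[0,0,0],"xyz":[2,2,12],"hand":-0.15}]'
for i in 1 2; do python3 -m jog '[{"angular":[0,0,0],"xyz":[0,0,1],"hand":-0.15},{"angular":[0,0,0],"xyz":[0,0,1.5],"hand":-0.15},{"angular":[0,0,0],"xyz":[0,0,1.5],"hand":-0.15}]';done
```

```text
clock: 2.8
position: [0.5517, -0.1934, 0.0434]
orientation: [0.0, 0.802, 0.597, 0.0]
wrist_force: [-0.7, 0.6, 0.5]
finger_gap: 0.0362
clock: 3.1
position: [0.5518, -0.1931, 0.0418]
orientation: [0.0, 0.802, 0.597, 0.0]
wrist_force: [-0.6, 0.6, 0.8]
finger_gap: 0.0367
clock: 3.4
position: [0.5517, -0.193, 0.0401]
orientation: [-0.0, 0.802, 0.597, -0.0]
wrist_force: [0.3, -0.3, -0.2]
finger_gap: 0.0361
```

```bash

for i in 1 2 3; do python3 -m jog '[{"angular":[0,0,0],"xyz":[0,0,0.7],"hand":-0.15},{"angular":[0,0,0],"xyz":[0,0,1.2],"hand":-0.15},{"angular":[0,0,0],"xyz":[0,0,1.2],"hand":-0.15}]' | grep -E "posi|force|clock";done
```

```text
clock: 3.7
position: [0.5518, -0.1931, 0.039]
wrist_force: [0.5, -0.6, 0.0]
clock: 4.0
position: [0.5519, -0.1931, 0.039]
wrist_force: [-3.8, 1.3, 7.1]
clock: 4.3
position: [0.552, -0.1931, 0.0389]
wrist_force: [-6.3, 2.8, 13.3]
```

Deck contact is at TCP z = 39.0 mm. I'll work at about 42.5 mm, so the tips are 3.5 mm above the deck.

```bash
python3 -m jog '[{"angular":[0,0,0],"xyz":[0,0,-5.9],"hand":-0.15},{"angular":[0,0,0],"xyz":[0,0,-5.9],"hand":-0.15}]' | grep -E "posi|force|clock"
python3 - <<'E'
from h import *
w=np.array([.5642,-.1472]); d=PAN-w; L=np.linalg.norm(d); d/=L; yaw=np.arctan2(d[1],d[0]); print(L,yaw)
for k in (.045,.0298):
    for a in (w,PAN): print(k); go(*(a-d*k),.0425,yaw)
E
```

```text
clock: 4.5
position: [0.5525, -0.1934, 0.0434]
wrist_force: [0.7, 0.3, 0.0]
0.0806395064469023 1.2776766285166374
0.045
xyz [ 2.6 -2.1  0.9] ang [0.002  0.0003 0.0017] | t 4.5 pos [ 0.5525 -0.1934  0.0434] F [0.7 0.3 0. ] gap 0.036
0.045
xyz [83.2 -2.   0.9] ang [0.002  0.0003 0.0017] | t 4.5 pos [ 0.5525 -0.1934  0.0434] F [0.7 0.3 0. ] gap 0.036
0.0298
xyz [17.8 -2.1  0.9] ang [0.002  0.0003 0.0017] | t 4.5 pos [ 0.5525 -0.1934  0.0434] F [0.7 0.3 0. ] gap 0.036
0.0298
xyz [98.4 -1.9  0.9] ang [0.002  0.0003 0.0017] | t 4.5 pos [ 0.5525 -0.1934  0.0434] F [0.7 0.3 0. ] gap 0.036
```

```bash
python3 -m jog '[{"angular":[0,0,0],"xyz":[5,-2,1],"hand":-0.15},{"angular":[0,0,0],"xyz":[11,-2,1],"hand":-0.15},{"angular":[0,0,0],"xyz":[15,-2,1],"hand":-0.15},{"angular":[0,0,0],"xyz":[18,-2,1],"hand":-0.15},{"angular":[0,0,0],"xyz":[22,-2,1],"hand":-0.15},{"angular":[0,0,0],"xyz":[26,-2,1],"hand":-0.15},{"angular":[0,0,0],"xyz":[30,-2,1],"hand":-0.15},{"angular":[0,0,0],"xyz":[34,-2,1],"hand":-0.15}]' | grep -E "posi|force|clock"
python3 -m jog '[{"angular":[0,0,0],"xyz":[4,0,0],"hand":-0.15},{"angular":[0,0,0],"xyz":[8,0,0],"hand":-0.15},{"angular":[0,0,0],"xyz":[12,0,0],"hand":-0.15},{"angular":[0,0,0],"xyz":[16,0,0],"hand":-0.15},{"angular":[0,0,0],"xyz":[20,0,0],"hand":-0.15},{"angular":[0,0,0],"xyz":[24,0,0],"hand":-0.15},{"angular":[0,0,0],"xyz":[26,0,0],"hand":-0.15},{"angular":[0,0,0],"xyz":[26,0,0],"hand":-0.15}]' | grep -E "posi|force|clock"
python3 - <<'E'
from h import *
w=np.array([.5642,-.1472]); d=PAN-w; L=np.linalg.norm(d); d/=L; yaw=np.arctan2(d[1],d[0])
go(*(PAN-d*.0298),.0425,yaw)
p=vision.get_image("top"); a=p["img"][130:238,190:330]
cv2.imwrite("pics/b.png",cv2.resize(a,None,fx=4,fy=4,interpolation=cv2.INTER_CUBIC))
E
```

```text
clock: 5.3
position: [0.5596, -0.1597, 0.0415]
wrist_force: [-0.3, -1.1, -0.9]
clock: 6.1
position: [0.5672, -0.1346, 0.0416]
wrist_force: [-0.2, 0.5, -0.5]
xyz [37.9  0.8 -0.9] ang [ 0.     -0.0004  0.0019] | t 6.1 pos [ 0.5672 -0.1346  0.0416] F [-0.2  0.5 -0.5] gap 0.0363
```

View pics/b.png

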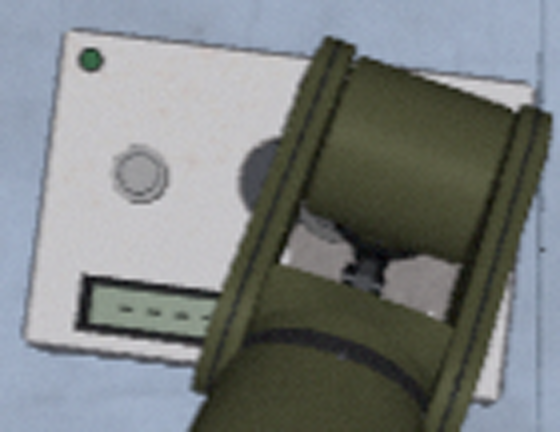

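The weight's rim is visible just ahead of the fingers (320,225), so the push is working. The rest goes more slowly, raised 1 mm.

```bash
python3 -m jog '[{"angular":[0,0,0],"xyz":[4,0,-1],"hand":-0.15},{"angular":[0,0,0],"xyz":[8,1,-1],"hand":-0.15},{"angular":[0,0,0],"xyz":[12,1,-1],"hand":-0.15},{"angular":[0,0,0],"xyz":[16,1,-1],"hand":-0.15},{"angular":[0,0,0],"xyz":[19,1,-1],"hand":-0.15},{"angular":[0,0,0],"xyz":[22,1,-1],"hand":-0.15},{"angular":[0,0,0],"xyz":[25,1,-1],"hand":-0.15},{"angular":[0,0,0],"xyz":[28,1,-1],"hand":-0.15}]' | grep -E "posi|force|clock"
python3 -m jog '[{"angular":[0,0,0],"xyz":[2,0,0],"hand":-0.15},{"angular":[0,0,0],"xyz":[4,0,0],"hand":-0.15},{"angular":[0,0,0],"xyz":[6,0,0],"hand":-0.15},{"angular":[0,0,0],"xyz":[8,0,0],"hand":-0.15},{"angular":[0,0,0],"xyz":[10,0,0],"hand":-0.15},{"angular":[0,0,0],"xyz":[10,0,0],"hand":-0.15}]' | grep -E "posi|force|clock"
python3 - <<'E'
from h import *
d=PAN-np.array([.5642,-.1472]); L=np.linalg.norm(d); d/=L; yaw=np.arctan2(d[1],d[0])
go(*(PAN-d*.0298),.0425,yaw)
p=vision.get_image("side"); c=proj(p,[*PAN,.04])[0].astype(int); print(c)
a=p["img"][c[1]-50:c[1]+50,c[0]-65:c[0]+65]
cv2.imwrite("pics/c.png",cv2.resize(a,None,fx=5,fy=5,interpolation=cv2.INTER_CUBIC))
E
```

```text
clock: 6.95
position: [0.5764, -0.1082, 0.0427]
wrist_force: [0.3, -0.6, -0.6]
clock: 7.55
position: [0.5791, -0.0986, 0.0425]
wrist_force: [0.1, 0.1, 0.3]
xyz [ 0.  -0.2  0. ] ang [-0.0001 -0.0003  0.0019] | t 7.55 pos [ 0.5791 -0.0986  0.0425] F [0.1 0.1 0.3] gap 0.036
[274 197]
```

View pics/c.png

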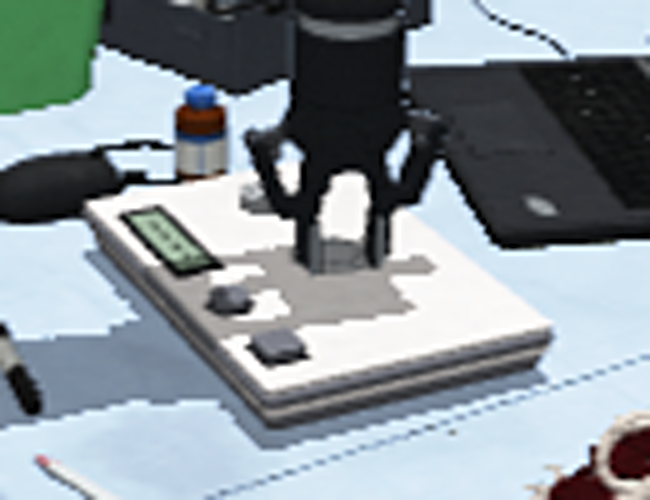

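The fingers are at the end of the push and the weight shows low between them (~345,255 in the crop), apparently seated. I'll lift away and clear the view to check.

```bash
python3 -m jog '[{"angular":[0,0,0],"xyz":[-5,0,-10],"hand":-0.15},{"angular":[0,0,0],"xyz":[-5,0,-60],"hand":-1},{"angular":[0,0,0],"xyz":[-55,0,-60],"hand":-1},{"angular":[0,0,0],"xyz":[-105,0,-60],"hand":-1},{"angular":[0,0,0],"xyz":[-150,0,-60],"hand":-1},{"angular":[0,0,0],"xyz":[-150,0,-60],"hand":-1}]' | grep -E "posi|force|clock|gap"
python3 - <<'E'
from h import *
p=vision.get_image("top"); 
for q in ("wide_weight","narrow_weight_center"):
    for D in vision.search_frame(p,q)[:2]:
        e=D["extent"]; print(q,np.round(e,1),D["conf"],ray(p,((e[0]+e[2])/2,(e[1]+e[3])/2),.04).round(4))
cv2.imwrite("pics/d.png",cv2.resize(p["img"][140:230,200:320],None,fx=6,fy=6,interpolation=cv2.INTER_CUBIC))
d=PAN-np.array([.5642,-.1472]);yaw=np.arctan2(d[1],d[0])
go(*KEY,.075,yaw)
E
```

```text
clock: 8.2
position: [0.5348, -0.2475, 0.104]
wrist_force: [0.1, 0.1, -0.3]
finger_gap: -0.0
wide_weight [252.3 165.5 272.  188.9] 0.64 [ 0.582  -0.0745  0.04  ]
xyz [123.6 -85.2  28. ] ang [ 0.0005 -0.0003  0.0007] | t 8.35 pos [ 0.5359 -0.2428  0.103 ] F [ 0.5  0.1 -0.2] gap -0.0001
```

View pics/d.png

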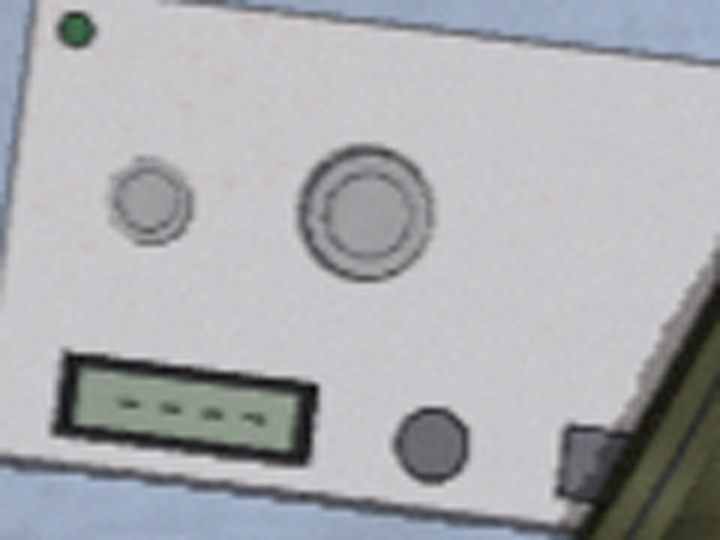

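The weight is centred in the recess, with a dark gap all round it (~366,212). The narrow weight and keys are unmoved. Next is the round key, with the fingers shut.

```bash
python3 -m jog '[{"angular":[0,0,0],"xyz":[42,-28,0],"hand":-1},{"angular":[0,0,0],"xyz":[82,-56,0],"hand":-1},{"angular":[0,0,0],"xyz":[123.5,-85,0],"hand":-1},{"angular":[0,0,0],"xyz":[123.5,-85,28],"hand":-1},{"angular":[0,0,0],"xyz":[123.5,-85,46],"hand":-1},{"angular":[0,0,0],"xyz":[123.5,-85,46],"hand":-1},{"angular":[0,0,0],"xyz":[123.5,-85,46],"hand":-1}]' | grep -E "posi|force|clock|gap"
python3 -c "
from h import *
go(*KEY,.0425,1.2777)"
```

```text
clock: 9.05
position: [0.4901, -0.099, 0.0568]
wrist_force: [0.4, -0.1, 0.2]
finger_gap: 0.0001
xyz [-0.9  0.1 14.3] ang [-0.0004 -0.0001  0.0031] | t 9.05 pos [ 0.4901 -0.099   0.0568] F [ 0.4 -0.1  0.2] gap 0.0001
```

```bash
python3 -m jog '[{"angular":[0,0,0],"xyz":[-1,0,5],"hand":-1},{"angular":[0,0,0],"xyz":[-1,0,8],"hand":-1},{"angular":[0,0,0],"xyz":[-1,0,10],"hand":-1},{"angular":[0,0,0],"xyz":[-1,0,10],"hand":-1}]' | grep -E "posi|force|clock|gap"
for i in 1 2; do python3 -m jog '[{"angular":[0,0,0],"xyz":[0,0,1],"hand":-1},{"angular":[0,0,0],"xyz":[0,0,2],"hand":-1},{"angular":[0,0,0],"xyz":[0,0,2],"hand":-1}]' | grep -E "posi|force|clock|gap"; done
```

```text
clock: 9.45
position: [0.4904, -0.1012, 0.0471]
wrist_force: [0.2, -0.1, 2.0]
finger_gap: 0.0003
clock: 9.75
position: [0.4903, -0.1012, 0.045]
wrist_force: [1.1, -0.7, 3.6]
finger_gap: 0.0
clock: 10.05
position: [0.4904, -0.1012, 0.044]
wrist_force: [-1.7, -0.5, 10.6]
finger_gap: -0.0001
```

The key bottomed out at z = 44.0 mm with 10.6 N, so it is right down. I'll release it and withdraw.

```bash
python3 -m jog '[{"angular":[0,0,0],"xyz":[0,0,0],"hand":-1},{"angular":[0,0,0],"xyz":[0,0,-10],"hand":-1},{"angular":[0,0,0],"xyz":[0,0,-50],"hand":-1},{"angular":[0,0,0],"xyz":[0,0,-90],"hand":-1},{"angular":[0,0,0],"xyz":[-50,0,-120],"hand":-1},{"angular":[0,0,0],"xyz":[-100,0,-120],"hand":-1},{"angular":[0,0,0],"xyz":[-150,0,-120],"hand":-1},{"angular":[0,0,0],"xyz":[-200,0,-120],"hand":-1}]' | grep -E "posi|force|clock|gap"
python3 -m jog '[{"angular":[0,0,0],"xyz":[-50,0,0],"hand":-1},{"angular":[0,0,0],"xyz":[-70,0,0],"hand":-1},{"angular":[0,0,0],"xyz":[-70,0,0],"hand":-1},{"angular":[0,0,0],"xyz":[-70,0,0],"hand":-1},{"angular":[0,0,0],"xyz":[-70,0,0],"hand":-1}]' | grep -E "posi|force|clock|gap"
python3 - <<'E'
from h import *
p=vision.get_image("top")
for q in ("wide_weight","narrow_weight_center","round_key","square_key","timer","label_roll","reagent"):
    for D in vision.search_frame(p,q)[:1]: print(q,np.round(D["extent"],1),round(D["conf"],2))
cv2.imwrite("pics/e.png",cv2.resize(p["img"][120:280,150:410],None,fx=3,fy=3,interpolation=cv2.INTER_CUBIC))
s=vision.get_image("side")
for q in ("timer","label_roll","reagent"):
    for D in vision.search_frame(s,q)[:1]: print(q,np.round(D["extent"],1),round(D["conf"],2))
E
```

```text
clock: 10.85
position: [0.433, -0.2864, 0.1625]
wrist_force: [1.0, -1.1, 0.0]
finger_gap: 0.0
clock: 11.35
position: [0.4142, -0.3511, 0.1619]
wrist_force: [0.8, -0.9, -0.2]
finger_gap: 0.0001
wide_weight [293.1 209.5 306.8 223. ] 0.7
narrow_weight_center [219.3 167.4 228.7 181.1] 0.7
square_key [294.  212.2 306.6 224.5] 0.54
timer [374.  131.3 403.7 156.6] 0.75
label_roll [370.7 242.9 386.3 260.4] 0.63
reagent [159.3 151.  173.9 170. ] 0.54
timer [357.2 226.1 367.4 249.8] 0.83
label_roll [272.2 258.2 292.5 277. ] 0.84
reagent [244.3 164.5 254.9 183.5] 0.45
```

View pics/e.png

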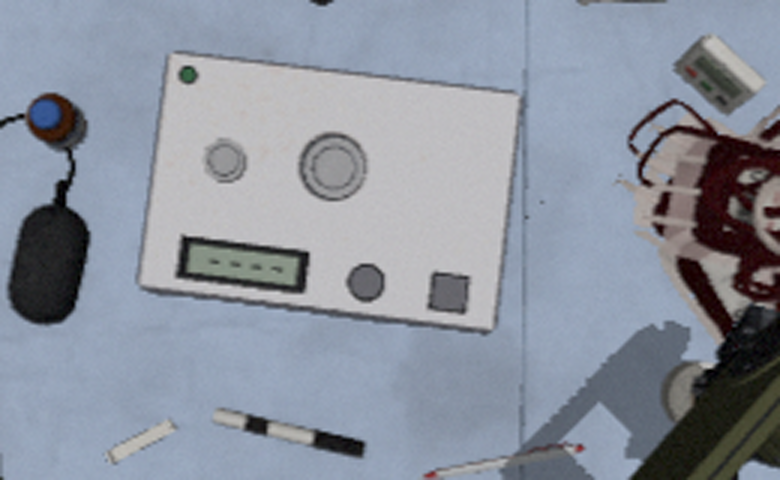

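The weight is seated (333,166), the narrow weight (225,160) and all bystanders are in place, and the arm is clear of everything. Handing in.

```bash
python3 -c "
from h import *
print(order.sign_off())"
```

```text
the job is handed in; nothing more can be done
None
```

I slid the wide weight about 80 mm along the deck with both fingertips until it dropped into the pan recess. Then I pressed the round key with the fingers shut, let it come back up, and handed the job in at about 11.5 s of the 51 s allowed. The hand-in reported no verdict.

**Last checks:**
- **Wide weight:** the final top picture shows it in the recess, and a close-up before the key press showed an even dark gap all round it. I did not measure its tilt separately.
- **Round key:** it stopped at a hard end at z = 44.0 mm, its nominal fully-down height, with 10.6 N on the wrist. The arm then withdrew fully. That it came back up I infer from this; I did not measure it.
- **Everything else:** the narrow weight, square key, timer, label roll and bottle stand where they were, within a few pixels. The arm ended clear of everything at z = 0.16 m, with no contact force.

**What disagreed:**
- In the final picture the network labelled the square key as "wide_weight" and did not find the round key. Both show clearly in the viewed picture.
- In the final top picture the label roll is partly hidden by the arm, so its detection there was cut off. The side camera shows it unmoved.

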